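Line up pipe couplings by size on the row board

ROBOT

A 6-joint arm with a two-finger parallel gripper is mounted at the origin on the work surface. World frame = base frame: x ahead of the robot, y to its left, z up, the work surface at z = 0. Lengths are in m, angles in rad, forces in N, time in s.
With the tool pointing down it reaches from about 0.275 to 0.875 m from the base axis. Payload 12.5 kg.
Tool frame: the origin (TCP) lies at the very end of the fingers, on their centre line; the grasp point (between the pads) lies 19 mm behind it; x points along the fingers, y is the direction in which the jaws open and shut, and the axes are right-handed (so a half turn about x gives the same grasp; the last joint's range is limited). The gripper opens to 85 mm and grips with 20 to 120 N. Pads are 22 mm wide; open, the fingers measure 114 mm over their backs; the gripper's body (76 mm by 85 mm) begins 54 mm behind the grasp point. The pads swing forward as they close: fully open they stand 13 mm farther back than shut.
Start: joints at [1.033, 0.351, 1.652, -0, 1.139, -0.085], TCP at [0.241, 0.495, 0.231] pointing down, gripper open.
Joint ranges: [-2.75, 2.75], [-0.79, 2.1], [0.01, 2.65], [-1.57, 4.71], [0.07, 3.14], [-2.87, 2.87]. Speed limits (rad/s): [2.22, 2.22, 2.79, 3.14, 3.14, 3.14].

INTERFACE

Orientations are given as a 3x3 rotation matrix whose columns are the frame's x, y, z axes.
In Python, from bench import manip gives the robot as it stands. Calls block until the motion is done:
- manip.move_ptp(position, orientation): joint-space move of the TCP to a pose.
- manip.move_l(position, attitude=None, max_speed=0.15): straight line of the TCP; attitude=None keeps the orientation; max_speed is the mean speed in m/s.
- manip.move_j(angles): joint-space move.
- manip.set_gripper(opening, effort=None): opening from 0.0 (shut) to 1.0 (fully open); effort is the grip in N (None keeps the last); returns when the fingers have stopped.
- manip.dwell(seconds).
- manip.inverse_kinematics(position, orientation): joint angles nearest the present ones, or None.
- manip.grab_frame(name): name is "side" or "top" or "wrist"; returns (picture, depth): 384x512x3 uint8, red, green, blue; 384x512 float32, m along the optical axis (not along the pixel's ray), 0 where there is no reading.
- manip.get_calibration(name): a dict with "camera_matrix" (3x3 intrinsics, pixels), "R" (3x3) and "t" (3): a world point X has camera coordinates R X + t. Camera axes: x right, y down, z forward; pixel columns grow to the right and rows downward; lengths in m; the calibration is good to about 2 mm. A picture is of the moment at which its call begins: read the wrist's pose just before it. get_calibration takes no time and is no camera call; for the wrist camera it gives the pose at the moment of the call.
A pose or a line that the arm cannot do raises manip.Unreachable and nothing moves.
- manip.sign_off(): hands the job in, once; it reports no verdict.
Trained networks look in the newest picture that a camera, given by its name, has taken for a name from the list of things; names that differ only in an ending like _2 or _b are one class to them, and where a whole thing is asked for, a point or a joint stands for the part that bears it (a point fixed in the world has none). Each returns a list of dicts, best first, with "confidence" (0 to 1); they miss things now and then, are a little off and sometimes report something else, mostly with a low value. They report only what shows in the picture. A call takes as long as a camera call. They do not tell look-alikes from the thing itself.
- manip.look_for(camera, name): "at" ([x, y, z] in m, in world coordinates, good to about 4 mm: the middle of the surface that is visible of it).
Readings, each from a call of its own:
- manip.current_time(): time.
- manip.current_qpos(): joint angles.
- manip.current_joint_vel(): joint speeds.
- manip.current_joint_torque(): joint torques, N m.
- manip.current_ee_pos(): TCP position.
- manip.current_tcp_rot(): TCP orientation.
- manip.current_force(): force on the tool from outside, world axes, zero at the start.
- manip.current_ft_torque(): the same for the moment, N m.
- manip.current_grip_width(): opening from 0.0 (shut) to 1.0 (fully open).
Only numpy, scipy, OpenCV 4.12 (cv2) and the standard library are available. Lean on these libraries where they do the work, as an engineer would, in place of code of your own. Each camera call takes 0.05 s, during which the arm holds its last target.

TASK

Stand the four steel pipe couplings upright on the white marks of the wooden row board, one centred on each mark, in order of size: the smallest next to the grey end stop and the largest farthest from it. Leave the pressure gauge that lies among them where it is.

Things in the scene. Friction and masses are not known exactly. Their poses are not given: they have to be found in the camera images.
- coupling_s: smallest of four plain galvanised-steel pipe couplings: an open tube with 4.5 mm walls, outside diameter 24 mm, 32 mm high, standing on end on the table at the start. Origin at the centre of its lower end, z along the tube (up). It is rotationally symmetric, so its yaw means nothing.
- coupling_m: second smallest of four plain galvanised-steel pipe couplings: an open tube with 4.5 mm walls, outside diameter 34 mm, 40 mm high, standing on end on the table at the start. Origin at the centre of its lower end, z along the tube (up). It is rotationally symmetric, so its yaw means nothing.
- coupling_l: second largest of four plain galvanised-steel pipe couplings: an open tube with 4.5 mm walls, outside diameter 45 mm, 48 mm high, standing on end on the table at the start. Origin at the centre of its lower end, z along the tube (up). It is rotationally symmetric, so its yaw means nothing.
- coupling_xl: largest of four plain galvanised-steel pipe couplings: an open tube with 4.5 mm walls, outside diameter 57 mm, 56 mm high, standing on end on the table at the start. Origin at the centre of its lower end, z along the tube (up). It is rotationally symmetric, so its yaw means nothing.
- mark_1: Flat white round mark, 62 mm across, with a small black centre dot, on the top of a dark wooden row board (80 mm wide, 400 mm long, 12 mm high, fixed to the table). The four marks lie in a straight line 75 mm apart, and mark_1 is at the robot's left (+y) end, then mark_2, mark_3, mark_4. Origin at the mark's centre on the board's top, 12 mm above the table; its y axis runs along the row (from mark_4 towards mark_1), z up.
- mark_2: As mark_1: the second mark of the row, counted from the robot's left. Origin at its centre on the board's top, 12 mm above the table; y axis along the row towards mark_1's end.
- mark_3: As mark_1: the third mark of the row, counted from the robot's left. Origin at its centre on the board's top, 12 mm above the table; y axis along the row towards mark_1's end.
- mark_4: As mark_1: the fourth (rightmost) mark of the row, counted from the robot's left. Origin at its centre on the board's top, 12 mm above the table; y axis along the row towards mark_1's end.
- end_stop: Grey painted metal end stop fixed on the row board beyond one end of the row, 65.5 mm from the centre of the nearest mark: a foot 64 mm by 34 mm by 5 mm with an upright plate 50 mm high and 10 mm thick standing across the row. It may be at either end (the other end has only a flat brown card). Origin at the centre of its foot's underside, on the board's top; y axis along the row.
- gauge: Pressure gauge with a black round case 46 mm across and 22 mm high, white dial upwards, with a brass stem reaching 38 mm from the case's centre along its -x, lying loose among the couplings; to be left alone. Origin under the centre of the case. A brass elbow and a brass tee, each up to 28 mm high and reaching about 35 mm from their centres, also lie loose among the couplings and are not part of the job.
Things that resemble listed ones, but are neither listed nor needed, are in the scene too. What is shaped like the coupling_s but orange is not meant. What is shaped like the coupling_m but blue is not meant.

How it is judged:
At the end, for the whole second after the job is handed in: Couplings upright (within 0.12 rad) and at rest on the board (lower ends 6 to 18 mm above the table), each within 14 mm of its mark's centre in plan: smallest on the mark nearest the end stop, then in order of size to the largest on the farthest. Gauge within 20 mm of its start (((horizontal distance between end_stop and mark_1 below 0.1 m and horizontal distance between coupling_s and mark_1 below 0.014 m and horizontal distance between coupling_m and mark_2 below 0.014 m and horizontal distance between coupling_l and mark_3 below 0.014 m and horizontal distance between coupling_xl and mark_4 below 0.014 m) or (horizontal distance between end_stop and mark_4 below 0.1 m and horizontal distance between coupling_s and mark_4 below 0.014 m and horizontal distance between coupling_m and mark_3 below 0.014 m and horizontal distance between coupling_l and mark_2 below 0.014 m and horizontal distance between coupling_xl and mark_1 below 0.014 m)) and height (world z) of coupling_s between 0.006 and 0.018 m and angle between each of coupling_s, coupling_m, coupling_l, coupling_xl's own z axis and vertical below 0.12 rad and linear speed of each of coupling_s, coupling_m, coupling_l, coupling_xl below 0.02 m/s and height (world z) of coupling_m between 0.006 and 0.018 m and height (world z) of coupling_l between 0.006 and 0.018 m and height (world z) of coupling_xl between 0.006 and 0.018 m and distance of gauge from where it was at the start of the episode below 0.02 m); the robot touches nothing.
It fails at once if the pressure gauge is moved by more than 20 mm (distance of gauge from where it was at the start of the episode above 0.02 m).
It also fails if it takes over 109 s, if anything falls off the work surface, if the arm or the gripper's body presses on something with over 40 N, if the wrist force passes 120 N, or if a joint passes its speed limit or range.

## Working session

There is one attempt and no reset: what is moved stays moved. The work goes in short steps, each a Python script; the robot and the scene stay as the last script left them, time stands still between calls to the robot, and variables do not carry over. Pictures are saved under pics/ and viewed, and the job is handed in when it is done.

```bash
mkdir -p pics; cat > h.py <<'E'
from bench import manip
import numpy as np, cv2
def snap(n,f):
    c=manip.get_calibration(n); p,d=manip.grab_frame(n)
    cv2.imwrite(f'pics/{f}.png',cv2.cvtColor(p,cv2.COLOR_RGB2BGR)); np.savez(f'pics/{f}.npz',p=p,d=d,K=c['camera_matrix'],R=c['R'],t=c['t'])
    return p,d,c
def world(d,c):
    K=np.array(c['camera_matrix']);R=np.array(c['R']);t=np.array(c['t'])
    v,u=np.mgrid[:d.shape[0],:d.shape[1]]
    P=np.stack([(u-K[0,2])/K[0,0]*d,(v-K[1,2])/K[1,1]*d,d],-1)
    W=(P-t)@R
    W[d==0]=np.nan
    return W
E
python3 - <<'E'
from h import *
for n in ('top','side'): snap(n,n+'0')
for n in ['coupling_s','coupling_m','coupling_l','coupling_xl','mark_1','end_stop','gauge']:
    print(n,[(np.round(r['at'],3).tolist(),round(r['confidence'],2)) for r in manip.look_for('top',n)])
print(manip.current_time(),manip.current_tcp_rot())
c=manip.get_calibration('top');print(c)
E
```

```text
coupling_s [([0.437, 0.092, 0.051], 0.52), ([0.507, 0.303, 0.035], 0.44), ([0.438, -0.302, 0.029], 0.42)]
coupling_m [([0.437, 0.092, 0.051], 0.52), ([0.507, 0.303, 0.035], 0.44), ([0.438, -0.302, 0.029], 0.42)]
coupling_l [([0.437, 0.092, 0.051], 0.52), ([0.507, 0.303, 0.035], 0.44), ([0.438, -0.302, 0.029], 0.42)]
coupling_xl []
mark_1 [([0.647, -0.179, 0.012], 0.92), ([0.65, 0.047, 0.014], 0.9), ([0.653, -0.106, 0.015], 0.89), ([0.648, -0.027, 0.014], 0.57), ([0.433, -0.108, 0.059], 0.43)]
end_stop [([0.649, -0.104, 0.012], 0.71), ([0.65, -0.24, 0.02], 0.63)]
gauge [([0.477, -0.206, 0.024], 0.78)]
0.45 [[-3.54196823e-05  4.37455167e-01  8.99240221e-01]
 [-1.03064033e-04  8.99240215e-01 -4.37455168e-01]
 [-9.99999994e-01 -1.08173847e-04  1.32350910e-05]]
{'camera_matrix': array([[493.05985229,   0.        , 254.48910812],
       [  0.        , 493.05985229, 200.6004985 ],
       [  0.        ,   0.        ,   1.        ]]), 'R': array([[ 8.28914493e-04, -9.99980636e-01,  6.16768124e-03],
       [-9.98080042e-01, -1.20928320e-03, -6.19255039e-02],
       [ 6.19317633e-02, -6.10450860e-03, -9.98061717e-01]]), 't': array([-0.01209922,  0.56947052,  1.42414553])}
```

View pics/top0.png

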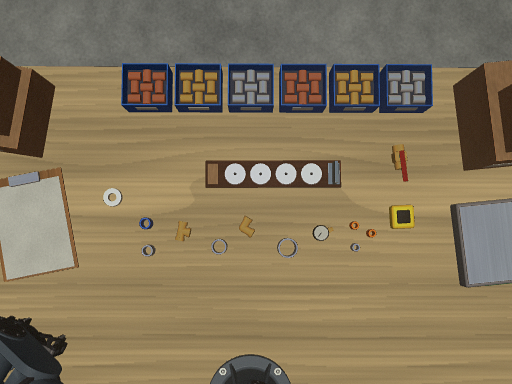

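View pics/side0.png

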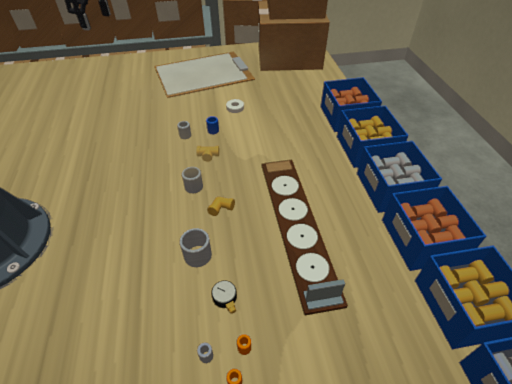

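```bash
python3 - <<'E'
import cv2
p=cv2.imread('pics/top0.png')[150:330,80:460]
cv2.imwrite('pics/top0c.png',cv2.resize(p,None,fx=2.1,fy=2.1,interpolation=cv2.INTER_CUBIC))
E
```

```text
(no output)
```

View pics/top0c.png

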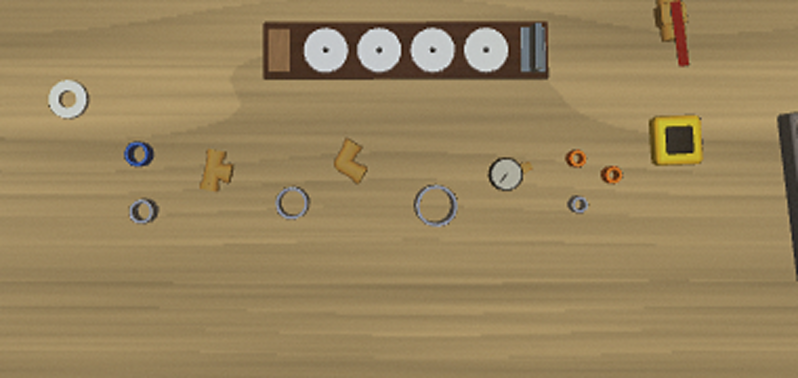

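Four steel rings stand in the top view: S at (354,247), M at (148,250), L at (219,246) and XL at (287,247). The look-alikes to avoid are the blue ring at (146,223), the orange rings at (354,225) and (370,233), and the white ring at (112,197). The end stop is on the right at (335,174), beside the mark at (311,174), which is mark_4. So S goes on mark 4, M on 3, L on 2 and XL on 1. Next I measure centres from the depth image.

```bash
python3 - <<'E'
from h import *
from scipy.optimize import least_squares
z=np.load('pics/top0.npz');W=world(z['d'],dict(camera_matrix=z['K'],R=z['R'],t=z['t']));p=z['p']
hsv=cv2.cvtColor(p,cv2.COLOR_RGB2HSV)
tbl=W[240:260,160:210,2];print('table z',np.nanmedian(tbl))
for n,(u,v),h,D in [('s',(354,247),.032,.024),('m',(148,250),.040,.034),('l',(219,246),.048,.045),('xl',(287,247),.056,.057),('blue',(146,223),.04,.034),('or1',(354,225),.032,.024),('or2',(370,233),.032,.024)]:
    r=14; S=W[v-r:v+r,u-r:u+r].reshape(-1,3); 
    k=S[(S[:,2]>.7*h)]
    f=least_squares(lambda q:np.hypot(k[:,0]-q[0],k[:,1]-q[1])-(D/2-.00225),np.nanmean(k[:,:2],0),loss='soft_l1',f_scale=.002)
    print(n,np.round(f.x,4),'n',len(k),'ztop',np.round(np.nanpercentile(k[:,2],90),3),'ext',np.round(np.ptp(k[:,:2],axis=0),3),'mid',np.round((k[:,:2].max(0)+k[:,:2].min(0))/2,4))
# marks
m=((hsv[...,1]<40)&(hsv[...,2]>200)).astype(np.uint8); m[:160]=0;m[188:]=0;m[:,:205]=0;m[:,342:]=0
nb,l,st,ce=cv2.connectedComponentsWithStats(m)
for i in range(1,nb):
    if st[i,4]>50:
        print('mark',np.round(np.nanmean(W[l==i],0),4),st[i,4])
s=W[160:188,322:342];print('stop top',np.nanmax(s[...,2]),np.nanmean(s[s[...,2]>.05],0))
ya=np.array([1.,0,0])
for sg in (1,-1):
    R=np.stack([[0,0,-1],sg*ya,np.cross([0,0,-1],sg*ya)],1)
    for q in ([.438,-.3,.1],[.438,.3,.1],[.65,.05,.1],[.65,-.18,.1]):
        a=manip.inverse_kinematics(q,R);print(sg,None if a is None else np.round(a,2))
E
```

```text
table z -0.0003952737845628466
s [ 0.4353 -0.303 ] n 41 ztop 0.034 ext [0.049 0.046] mid [ 0.4478 -0.3157]
m [0.4257 0.2961] n 66 ztop 0.043 ext [0.031 0.033] mid [0.4248 0.2966]
l [0.4373 0.091 ] n 79 ztop 0.052 ext [0.043 0.044] mid [0.4366 0.0912]
xl [ 0.4342 -0.1046] n 112 ztop 0.059 ext [0.054 0.054] mid [ 0.4341 -0.105 ]
blue [0.504  0.3035] n 64 ztop 0.042 ext [0.032 0.033] mid [0.5049 0.3042]
or1 [ 0.4982 -0.3007] n 41 ztop 0.034 ext [0.038 0.049] mid [ 0.4912 -0.3139]
or2 [ 0.4789 -0.3353] n 64 ztop 0.035 ext [0.069 0.057] mid [ 0.4724 -0.3319]
mark [0.6502 0.047  0.0121] 307
mark [ 0.6503 -0.0284  0.0122] 300
mark [ 0.65   -0.1025  0.0122] 234
mark [ 0.6498 -0.1795  0.012 ] 190
stop top 0.06838863785089688 [ 0.65050427 -0.24225484  0.05999225]
1 [-0.69  0.49  1.81 -0.    0.84 -0.69]
1 [ 0.51  0.49  1.81 -0.    0.84  0.51]
1 [ 0.01  0.68  1.47 -0.    0.99  0.01]
1 [-0.34  0.72  1.4  -0.    1.03 -0.34]
-1 [-0.69  0.49  1.81 -0.    0.84  2.45]
-1 [ 0.51  0.49  1.81 -0.    0.84 -2.63]
-1 None
-1 [-0.34  0.72  1.4  -0.    1.03  2.8 ]
```

Heights, sizes and the 75 mm mark pitch all agree, and the stop's centre at y = -0.242 is about 65 mm beyond mark_4. I'll start with M, the nearest to the arm, and check it in the wrist camera.

```bash
cat >> h.py <<'E'
Rd=np.array([[0,1,0],[0,0,-1],[-1,0,0]],float)
from scipy.optimize import least_squares
def ring(W,mask,q0,D,h):
    k=W[mask&(abs(W[...,2]-h)<.007)&(np.hypot(W[...,0]-q0[0],W[...,1]-q0[1])<D/2+.008)]
    f=least_squares(lambda q:np.hypot(k[:,0]-q[0],k[:,1]-q[1])-(D/2-.00225),q0,loss='soft_l1',f_scale=.002)
    return f.x,len(k)
E
python3 - <<'E'
from h import *
z=np.load('pics/top0.npz');W=world(z['d'],dict(camera_matrix=z['K'],R=z['R'],t=z['t']))
print('s',ring(W,np.isfinite(W[...,2]),[.437,-.302],.024,.032))
manip.set_gripper(.75)
manip.move_ptp([.426-.03,.296,.2],Rd)
p,d,c=snap('wrist','w_m');W=world(d,c)
print(ring(W,np.isfinite(W[...,2]),[.4257,.2961],.034,.040),manip.current_time(),manip.current_ee_pos())
E
```

```text
s (array([ 0.4351293 , -0.30290911]), 40)
(array([0.42285921, 0.29687342]), 550) 1.85 [0.39565278 0.29693779 0.20020142]
```

View pics/w_m.png

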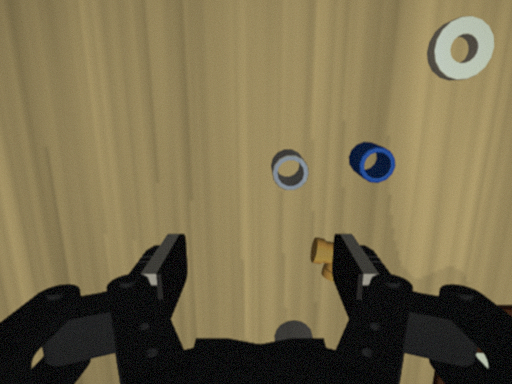

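The wrist view shows the plain steel M at (290,171), with blue at (373,162) clear of it to the right. The wrist and top measurements agree to 3 mm, so I pick M and place it on mark_3.

```bash
cat >> h.py <<'E'
MK={1:(.650,.047),2:(.650,-.028),3:(.650,-.103),4:(.650,-.178)}
def pick(xy,tz,op,eff=40):
    manip.set_gripper(op)
    manip.move_ptp([*xy,.14],Rd)
    manip.move_l([*xy,tz],max_speed=.12)
    print('open f',np.round(manip.current_force(),1))
    manip.set_gripper(0.0,eff); print('grip',round(manip.current_grip_width(),3))
    manip.move_l([*xy,.17],max_speed=.15)
    print('grip up',round(manip.current_grip_width(),3),'f',np.round(manip.current_force(),1))
def place(xy,tz,op):
    manip.move_ptp([*xy,.17],Rd)
    manip.move_l([*xy,tz+.012+.003],max_speed=.12)
    manip.move_l([*xy,tz+.012+.001],max_speed=.03)
    print('place f',np.round(manip.current_force(),1),np.round(manip.current_ee_pos(),4))
    manip.set_gripper(op); manip.dwell(.1)
    manip.move_l([*xy,.17],max_speed=.15)
    print('t',manip.current_time())
E
python3 - <<'E'
from h import *
pick((.4243,.2965),.010,.7)
p,d,c=snap('wrist','w_m2')
place(MK[3],.010,.65)
E
```

```text
open f [0.6 0.2 0.8]
grip 0.371
grip up 0.374 f [-0.4 -0.5 -1.1]
place f [-0.6  0.1 -1.2] [ 0.6501 -0.103   0.0232]
t 10.2
```

View pics/w_m2.png

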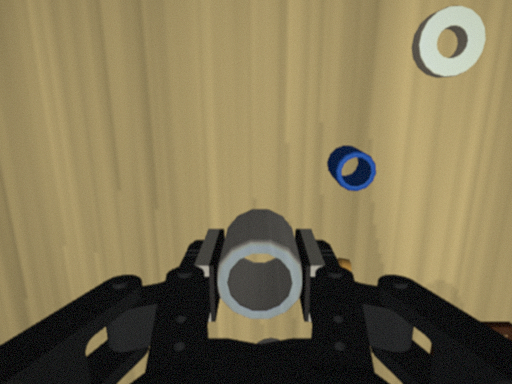

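M sits straight between the pads at (258,265). Next, check the placing from the top view and then fetch L.

```bash
python3 - <<'E'
from h import *
manip.set_gripper(1.0)
pick((.4370,.0911),.014,.9)
p,d,c=snap('top','top1');W=world(d,c)
print('m on 3',ring(W,np.isfinite(W[...,2]),MK[3],.034,.052))
place(MK[2],.014,.8)
snap('side','side1')
E
python3 - <<'E'
import cv2
p=cv2.imread('pics/side1.png')[130:340,150:390]
cv2.imwrite('pics/side1c.png',cv2.resize(p,None,fx=2.5,fy=2.5))
E
```

```text
open f [-0.1  0.7  1. ]
grip 0.499
grip up 0.5 f [ 0.5 -0.  -1.6]
m on 3 (array([ 0.65068629, -0.10280223]), 60)
place f [-0.3  0.3 -2.8] [ 0.6501 -0.028   0.0272]
t 18.95
```

View pics/side1c.png

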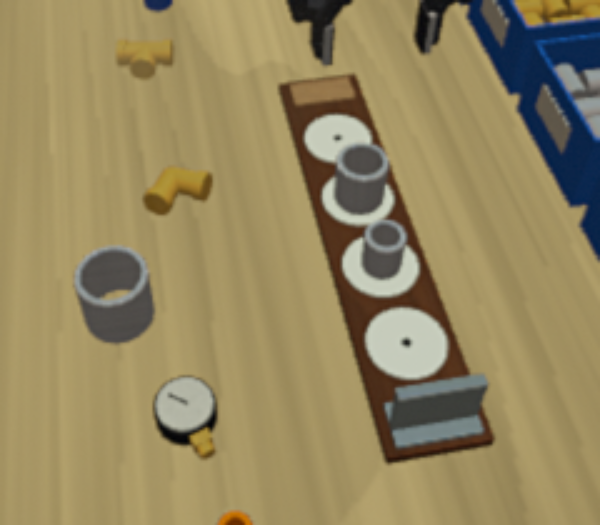

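M and L stand upright on marks 3 and 2, at crop positions (383,250) and (360,180). Next is XL, then S with a narrow opening because the orange rings are close.

```bash
python3 - <<'E'
from h import *
manip.set_gripper(1.0)
pick((.4342,-.1047),.018,1.0)
place(MK[1],.018,.95)
manip.move_ptp([.405,-.303,.2],Rd)
p,d,c=snap('wrist','w_s');W=world(d,c)
print(ring(W,np.isfinite(W[...,2]),[.4352,-.3029],.024,.032))
E
```

```text
open f [-0.5  0.4 -0. ]
grip 0.644
grip up 0.643 f [ 0.5 -0.1 -3.9]
place f [-0.6  1.3 -3.7] [0.6501 0.047  0.0312]
t 27.325
(array([ 0.43273429, -0.30369975]), 343)
```

View pics/w_s.png

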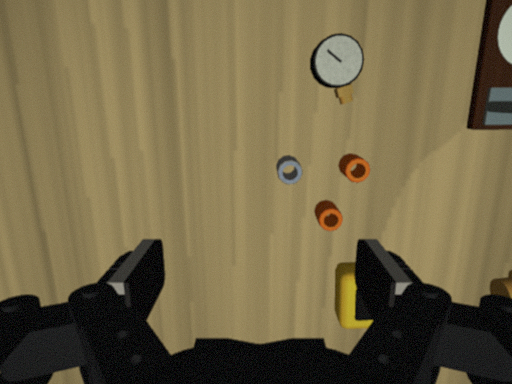

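The steel S shows at (289,172), with orange at (356,169) and (330,216). The gauge at (338,60) is well clear.

```bash
python3 - <<'E'
from h import *
pick((.434,-.3033),.008,.5)
place(MK[4],.008,.5)
manip.move_ptp([.40,.2,.25],Rd)
p,d,c=snap('top','top2');W=world(d,c);snap('side','side2')
for n,k,D,h in (('s',4,.024,.032),('m',3,.034,.04),('l',2,.045,.048),('xl',1,.057,.056)):
    q,m=ring(W,np.isfinite(W[...,2]),MK[k],D,h+.012);print(n,np.round(q-MK[k],4),m)
print('gauge',manip.look_for('top','gauge')[0])
a=cv2.imread('pics/side2.png')[130:340,150:390];b=cv2.imread('pics/top2.png')[130:270,190:400]
cv2.imwrite('pics/fin.png',np.hstack([cv2.resize(a,(480,420)),cv2.resize(b,(315,210*2))]))
E
```

```text
open f [-0.1  1.2  0.4]
grip 0.242
grip up 0.238 f [ 0.1 -0.6 -1. ]
place f [-0.6  0.5 -0.4] [ 0.65   -0.178   0.0212]
t 36.775
s [0.0007 0.0003] 34
m [ 0.0008 -0.0001] 57
l [0.0006 0.0001] 80
xl [ 0.0011 -0.0007] 97
gauge {'at': [0.4746, -0.2048, 0.0194], 'confidence': 0.59}
```

View pics/fin.png

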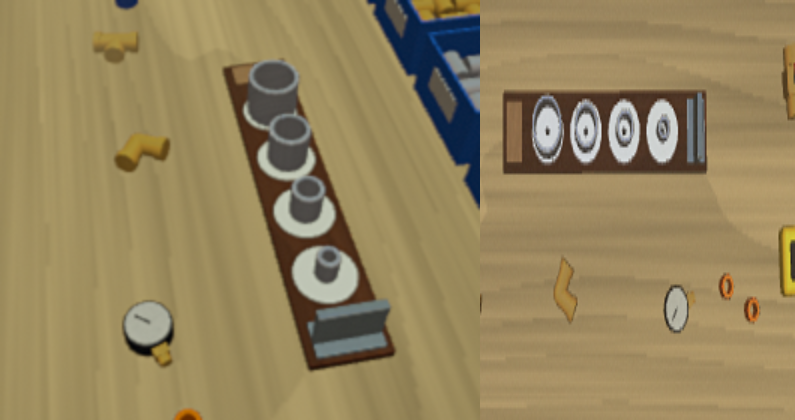

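All four couplings stand upright and centred, S next to the stop and XL farthest away, and the gauge looks unmoved.

```bash
python3 -c "
from h import *
manip.sign_off()"
```

```text
the job is handed in; nothing more can be done
```

I placed all four steel couplings upright on the row board and handed the job in at about 38 s of the 109 s. S is on mark_4 beside the grey end stop, M on mark_3, L on mark_2 and XL on mark_1.

- **Placement:** the last top-view fits put every coupling within about 1.3 mm of its mark's centre, against the 14 mm allowed. The side view showed all four standing upright.
- **Gauge:** it read within about 5 mm of its first position, which is about the detector's own error, and it was never touched. The blue and orange look-alikes were also left alone.
- **Disagreement:** the wrist and top cameras differed by about 3 mm in x on M and S, so I averaged them. No check failed.

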